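# Load the assembly caddy

### The arm

A 6-joint arm with a two-finger parallel gripper is mounted at the origin on the work surface. World frame = base frame: x ahead of the robot, y to its left, z up, the work surface at z = 0. Lengths are in mm, angles in rad, forces in N, time in s.
With the tool pointing down it reaches from about 275 to 750 mm from the base axis. Payload 10.2 kg.
Tool frame: the origin (TCP) lies between the finger pads; the fingertips stand 17 mm ahead of it and the grasp point (between the pads) lies 2 mm behind it (tips_ahead is the distance from the TCP to the fingertips, in mm); z points along the fingers, y is the line along which they close (so a half turn about z gives the same grasp; the last joint's range is limited). The gripper opens to 85 mm and grips with 20 to 120 N. Pads are 22 mm wide; open, the fingers measure 114 mm over their backs; the gripper's body (76 mm by 85 mm) begins 54 mm behind the grasp point. The pads swing forward as they close: fully open they stand 13 mm farther back than shut.
Start: joints at [0.958, 0.313, 1.498, -0, 1.331, -0.223], TCP at [199.515, 485.618, 248.294] pointing down, gripper open.
Joint ranges: [-2.94, 2.94], [-0.97, 2.17], [0.19, 2.56], [-1.23, 4.37], [0.02, 3.11], [-2.88, 2.88]. Speed limits (rad/s): [2.39, 2.39, 3.01, 3.14, 3.14, 3.14].

### API

Orientations are given as a unit quaternion [w, x, y, z].
In Python, from rig import sense, capture, finish_job, boxes_of, tips_ahead gives the robot as it stands.
- The arm moves only by the tool drive_tool, never from a script. Its argument "commands" is text: rows parted by semicolons, each of 7 numbers parted by spaces: the shift along the world's x, y, z in units of 0.1 m (1.0 is 0.1 m), then the turn, a rotation vector about the world's x, y, z in units of pi/4 rad (1.0 is pi/4 rad), then the opening in per cent of the stroke, from 0 (shut) to 100 (fully open). A call has 1 to 20 rows; each row shifts and turns the commanded pose from where the row before left it; what a row does not reach is not made up. A row lasts 1/12 s, in which the tool goes at most 41.7 mm and 7.16 degrees, less where a joint would pass 70% of its speed; a pose out of reach is approached as far as the arm can. A call with a number of a shift or a turn outside -1 to 1 is refused whole. A call with a gripper value outside its range is refused whole. The fingers move at their own pace and stop on an object; "force" is the grip in N (left out, the last holds). Time passes only in rows, so rows that do not move let the fingers close. It gives the time, the measured TCP pose, the force, the opening and the grip force at its end, in the units of the state.
- sense(): the state, without advancing time (a new reading comes with each control period).
- capture(name): name is "side" or "top"; returns a dict with "pixels" (480x640x3 uint8, blue, green, red), "fov_y" (degrees; the focal length in pixels is half the picture's height over the tangent of half this angle, whatever the lens; pixels are square), "cx", "cy" (the principal point, pixels), "k1" (the pictures are not rectified: a ray, as slopes to the right and down, at radius r is drawn at 1 + k1 r^2 times it, then the intrinsics apply), "position" and "attitude" of the camera in the world. Camera axes: x right, y down, z forward; pixel columns grow to the right and rows downward; lengths in mm; the calibration is good to about 2 mm. A picture is of the moment at which its call begins. There is no depth.
- finish_job(): hands the job in; it is judged then, once.
Trained networks look in a picture, given as the dict that the camera call returned (one of the last four; its "shot" number tells which), for a name from the list of things; names that differ only in an ending like _2 or _b are one class to them, and where a whole thing is asked for, a point or a joint stands for the part that bears it (a point fixed in the world has none). Each returns a list of dicts, best first, with "confidence" (0 to 1); they miss things now and then, are a little off and sometimes report something else, mostly with a low value. They report only what shows in the picture. A call takes as long as a camera call. They do not tell look-alikes from the thing itself.
- boxes_of(picture, name): "position" ([column, row] in pixels, amid what is visible of it).
The state is a dict: "time_s": time; "joints": joint angles; "dq": joint speeds; "tau": joint torques, N m; "eef_pos": TCP position; "ee_rot": TCP orientation; "force": force on the tool from outside, world axes, zero at the start; "wrist_torque": the same for the moment, N m; "grip_width": opening from 0.0 (shut) to 1.0 (fully open); "grip_force": force on a finger pad.
Only numpy, scipy, OpenCV 4.12 (cv2) and the standard library are available. Lean on these libraries where they do the work, as an engineer would, in place of code of your own. Each camera call takes 0.05 s, during which the arm holds its last target. There are 200 camera calls.

### The job

The blue caddy is closed by a locking bar: lift the bar straight and level up out of its two U brackets and lay it flat on the black rubber mat on the bench, along the mat's length and in its middle. Then load the caddy, one part in each compartment, each upright and centred: the flanged bush down over the post, the six-sided nut on the square pad, the four-lobed knob on the round pad. The plain bush without a flange and the round knob without lobes do not belong: leave them where they stand.

Things in the scene. Friction and masses are not known exactly. Their poses are not given: they have to be found in the camera images.
- bar_grip (a point): Locking bar, 274 (its y) x 20 (x) x 12 mm aluminium, black grip block 50 (y) x 20 (x) x 28 mm on its middle, 0.25 kg. Point: block's centre, 26 mm above the bar's underside, 14 below the block's top. Starts along the caddy's middle line, ends in U brackets 129 mm from its middle: slots 25 wide, 16 deep, bottoms 58 mm, prong tops 74 mm above the bench. Pinch the block across x.
- mat: Black rubber mat fixed to the bench, 300 (y) x 90 (x) x 4 mm thick; origin at the centre of its underside, on the bench. The bar is laid along its y axis, either way round.
- post_seat: Seat for the flanged bush: flat steel strip 100 (x) x 34 (y) x 4 mm with an upright steel post in its middle, 10 mm diameter, 26 mm above the strip. Origin: centre of its underside, on the caddy's floor 5 mm above the bench. Like the other two seats it lies in the middle of one compartment, in any order, turned as the caddy is; the bar is above it at the start.
- square_seat: Seat for the six-sided nut: square grey plastic pad 66 x 66 x 4 mm, no post, in one compartment, 5 mm above the bench. Origin: centre of its underside. The blue caddy is fixed: 120 (x) x 246 (y) mm, walls 25 mm high above the bench, three compartments in a row along y, each 110 (x) x 76 (y) mm inside, centres 80 mm apart.
- round_seat: Seat for the lobed knob: round grey plastic pad, 66 mm diameter, 4 mm thick, in one compartment of the caddy, 5 mm above the bench. Origin: centre of its underside; x is the caddy's x (the wide way of the compartments).
- flanged_bush_c (a point): Brass bush with a flange, belongs in the caddy: tube of 40 mm outer and 28 mm inner diameter, open right through, 45 mm high, with a flange of 54 mm diameter, 8 mm high, at its foot; 0.28 kg. Stands on its flange on the bench. Point: on its axis, 22.5 mm above its underside.
- hex_nut_c (a point): Long six-sided steel nut, belongs in the caddy: 41 mm across flats (they face its x axis and every 60 degrees from it), 47 mm across corners, 45 mm high, dark bore showing on top; 0.35 kg. Stands upright on the bench. Point: on its axis, 22.5 mm above its underside.
- lobed_knob_c (a point): Black knob with four lobes, belongs in the caddy: 45 mm high, 0.10 kg; head from 15 mm up to the top, 54 mm across opposite lobes (radius 9 mm, centred 18 mm out on its x and y axes), 43.5 mm wide at 45 degrees to x and y, where a pad rests on two lobes; stands on a steel boss of 32 mm diameter. Point: on its axis, 22.5 mm above its underside.
- plain_bush_c (a point): Look-alike, not to be moved: brass tube without a flange, 40 mm outer and 28 mm inner diameter, 45 mm high, standing on the bench. Point: on its axis, half-way up.
- round_knob_c (a point): Look-alike, not to be moved: black knob with a plain round head of 54 mm diameter, 45 mm high, standing on the bench. Point: on its axis, half-way up.
There are look-alikes about, which are no part of the job. What is shaped like the part that bears lobed_knob_c but green or orange is not meant.

How it is judged:
By the outcome, as a careful person would: the job done as asked, in the order asked, and still so for the second after the job is handed in, with the robot touching nothing.
It also fails if it takes over 109 s, if anything falls off the work surface, if the arm or the gripper's body presses on something with over 40 N, if the wrist force passes 120 N, or if a joint passes its speed limit or range.

## Working session

There is one attempt and no reset: what is moved stays moved. The work goes in short steps, Python scripts to look and compute and a tool call to move; the robot and the scene stay as the last step left them, time stands still between calls to the robot, and variables do not carry over. Pictures are saved under pics/ and viewed, at most 14 in all, crops included, and the job is handed in when it is done.

Besides the shell and the picture viewer there is one more tool, called after "Call:" as a command line: name --argument value ..., lists and objects as JSON in quotes. drive_tool: Moves the arm, as the interface text tells. Shifts and turns lie within -1 to 1; 1 stands for 0.1 m of shift or pi/4 rad of turn. Its arguments: {"type":"object","properties":{"commands":{"type":"string"},"force":{"type":"number"}},"required":["commands"]}

```bash
mkdir -p pics; ls; cat > h.py <<'E'
import numpy as np, cv2
from rig import sense, capture, finish_job, boxes_of, tips_ahead
from scipy.spatial.transform import Rotation as R
def cam(p):
    f=240/np.tan(np.radians(p["fov_y"])/2)
    q=np.array(p["attitude"],float)
    M=q if q.shape==(3,3) else R.from_quat([q[1],q[2],q[3],q[0]]).as_matrix()
    return f,M,np.array(p["position"],float)
def ray(p,uv):
    f,M,c=cam(p); d=np.array([(uv[0]-p["cx"])/f,(uv[1]-p["cy"])/f]); s=d.copy()
    for _ in range(20): s=d/(1+p["k1"]*(s@s))
    return c,M@np.array([s[0],s[1],1])
def at(p,uv,z):
    c,d=ray(p,uv); return c+d*(z-c[2])/d[2]
def px(p,X):
    f,M,c=cam(p); v=M.T@(np.array(X,float)-c); s=v[:2]/v[2]; s=s*(1+p["k1"]*(s@s))
    return s*f+[p["cx"],p["cy"]]
E
python3 - <<'E'
from h import *
for n in ("top","side"):
    p=capture(n); cv2.imwrite(f"pics/{n}0.png",p["pixels"])
    print(n,p["fov_y"],p["k1"],p["position"],p["attitude"])
    for k,z in dict(bar_grip=84,mat=4,post_seat=9,square_seat=9,round_seat=9,flanged_bush_c=22,hex_nut_c=22,lobed_knob_c=22,plain_bush_c=22,round_knob_c=22).items():
        for b in boxes_of(p,k)[:4]:
            print(k,np.round(b["position"]),round(b["confidence"],2),at(p,b["position"],z)[:2].round())
print(tips_ahead); s=sense(); print(s["ee_rot"],s["time_s"])
E
```

```text
pics
top 51.971721586226835 -0.12290150385095104 [ 500.55553254  -22.2685433  1053.88049207] [-0.03148396  0.71113886 -0.70203665  0.02085233]
bar_grip [407. 208.] 0.69 [ 633. -170.]
bar_grip [474. 325.] 0.6 [ 403. -304.]
bar_grip [173. 317.] 0.57 [411. 293.]
mat [242. 216.] 0.78 [623. 174.]
post_seat [408. 205.] 0.71 [ 650. -184.]
square_seat [366. 212.] 0.87 [634. -94.]
round_seat [405. 223.] 0.68 [ 612. -177.]
flanged_bush_c [473. 327.] 0.92 [ 393. -320.]
hex_nut_c [388. 318.] 0.69 [ 411. -140.]
lobed_knob_c [211. 359.] 0.65 [319. 229.]
lobed_knob_c [413. 277.] 0.6 [ 496. -193.]
lobed_knob_c [328. 301.] 0.57 [445. -14.]
plain_bush_c [172. 314.] 0.84 [411. 315.]
side 46.0964415795601 0.03195978497311353 [ 178.70434569 -671.26781191  938.40570155] [-0.34793622  0.90045077 -0.24647303  0.08590596]
bar_grip [389. 303.] 0.87 [ 611. -194.]
bar_grip [265. 293.] 0.5 [423. -55.]
mat [298. 220.] 0.98 [609. 153.]
post_seat [400. 353.] 0.73 [ 597. -259.]
square_seat [364. 288.] 0.64 [626. -96.]
round_seat [386. 316.] 0.69 [ 624. -176.]
flanged_bush_c [328. 435.] 0.78 [ 394. -330.]
hex_nut_c [282. 344.] 0.57 [ 412. -135.]
lobed_knob_c [266. 292.] 0.95 [442.  -9.]
lobed_knob_c [444. 275.] 0.92 [ 783. -160.]
lobed_knob_c [334. 349.] 0.7 [ 492. -194.]
lobed_knob_c [163. 240.] 0.59 [314. 239.]
plain_bush_c [187. 206.] 0.9 [400. 313.]
plain_bush_c [297. 219.] 0.64 [601. 142.]
round_knob_c [227. 244.] 0.98 [430. 154.]
17.0
[-5.48896996e-06  1.93651408e-01  9.81070401e-01 -6.84741592e-06] 1.1
```

View pics/top0.png

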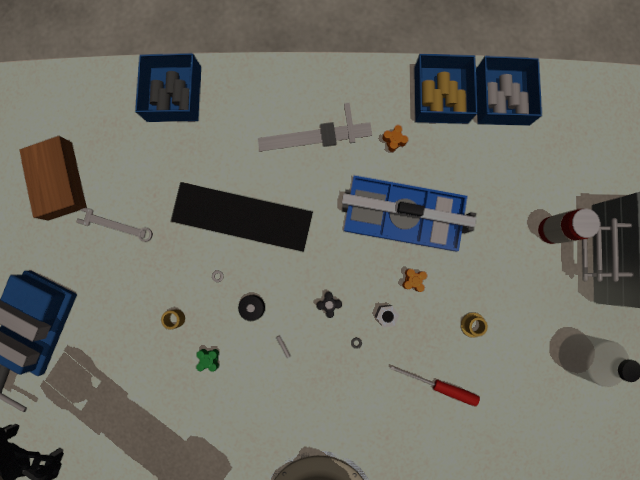

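View pics/side0.png

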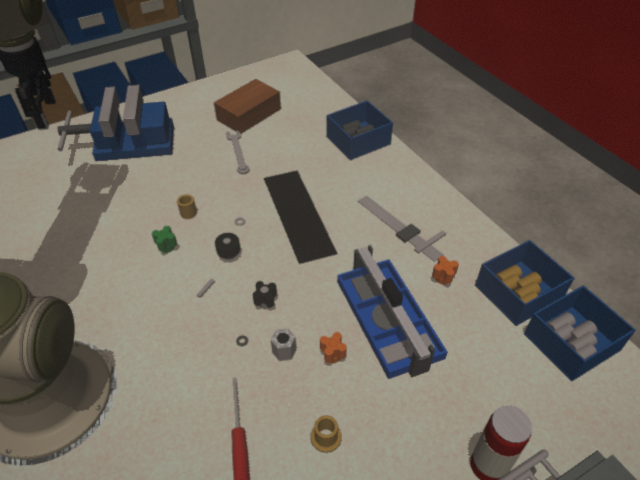

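The top view shows the caddy at (405,213), with the square pad left, the round pad in the middle and the post strip right. The mat is at (242,216).

Candidates:
- **Bushes:** (474,325) has the flange, so it is the one; (173,318) is plain.
- **Knobs:** black with four lobes at (329,303) is the one. (252,307) is round; the green (207,358) and orange (414,280), (396,138) ones are not meant.
- **Nut:** (385,315).

I'll fit the poses and confirm in one enlarged crop.

```bash
cat > fit.py <<'E'
from h import *
from scipy.optimize import minimize
def box(sx,sy,z0,z1): return np.array([[a*sx/2,b*sy/2,z] for a in(-1,1) for b in(-1,1) for z in(z0,z1)])
def cyl(r,z0,z1,n=24,ph=0): 
    t=ph+np.arange(n)*2*np.pi/n; return np.array([[r*np.cos(a),r*np.sin(a),z] for a in t for z in(z0,z1)])
S=8
def hullmask(pts,org,wh):
    m=np.zeros((wh[1]*S,wh[0]*S),np.uint8)
    cv2.fillConvexPoly(m,cv2.convexHull(np.round((np.array(pts)-org+0.5)*S).astype(np.int32)),1); return m
def fit(views,model,x0):
    """views: (picture, binary mask); returns x,y,yaw maximising IoU"""
    T=[]
    for p,m in views:
        ys,xs=np.nonzero(m); org=np.array([xs.min()-12,ys.min()-12]); wh=(np.ptp(xs)+25,np.ptp(ys)+25)
        c=np.vstack([np.c_[xs+dx,ys+dy] for dx in(-.45,.45) for dy in(-.45,.45)])
        T.append((p,org,wh,hullmask(c,org,wh)))
    def cost(v):
        r=R.from_euler("z",v[2]).as_matrix(); X=model@r.T+[v[0],v[1],0]; e=0
        for p,org,wh,t in T:
            h=hullmask([px(p,q) for q in X],org,wh); e+=1-(h&t).sum()/max(1,(h|t).sum())
        return e/len(T)
    sim=np.array([x0]*4,float); sim[1,0]+=8; sim[2,1]+=8; sim[3,2]+=.15
    o=minimize(cost,x0,method="Nelder-Mead",options=dict(initial_simplex=sim,maxiter=150)); return o.x,o.fun
def blob(m,uv,rad=60,big=True):
    """connected piece nearest uv"""
    n,l,st,ce=cv2.connectedComponentsWithStats(m.astype(np.uint8))
    k=[i for i in range(1,n) if st[i,4]>15]; i=min(k,key=lambda i:np.hypot(*(ce[i]-uv))); return l==i
E
python3 - <<'E'
from fit import *
P={n:capture(n) for n in("top","side")}
import pickle; pickle.dump(P,open("p0.pkl","wb"))
def crop(p,c,w=24):
    c=np.array(c); return cv2.resize(p["pixels"][c[1]-w:c[1]+w,c[0]-w:c[0]+w],(200,200),interpolation=cv2.INTER_CUBIC)
t=[crop(P["top"],c) for c in((474,325),(385,315),(329,303),(252,307))]
s=[crop(P["side"],c) for c in((326,433),(284,344),(265,294),(228,245))]
cv2.imwrite("pics/crop1.png",np.vstack([np.hstack(t),np.hstack(s)]))
for n,p in P.items():
    B,G,Rr=[p["pixels"][...,i].astype(int) for i in range(3)]
    blue=(B>90)&(B>Rr*1.6)&(B>G*1.3)
    uv=dict(top=(405,213),side=(391,320))[n]
    m=np.zeros_like(blue); w=85; m[uv[1]-w:uv[1]+w,uv[0]-w:uv[0]+w]=blue[uv[1]-w:uv[1]+w,uv[0]-w:uv[0]+w]
    print(n,"caddy",m.sum(),fit([(p,m)],box(120,246,0,25),[625,-177,-.1]))
    dark=(p["pixels"].max(2)<45); uv=dict(top=(242,216),side=(298,216))[n]
    m=blob(dark,uv); print("mat",m.sum(),fit([(p,m)],box(90,300,0,4),[615,165,-.1]))
E
```

```text
top caddy 2986 (array([ 6.33308294e+02, -1.76447152e+02, -1.63758050e-01]), np.float64(0.009938678216144248))
mat 5488 (array([ 6.23360334e+02,  1.76436374e+02, -2.11830036e-01]), np.float64(0.007818143654300669))
side caddy 2086 (array([ 6.35092351e+02, -1.68712243e+02, -1.84767239e-01]), np.float64(0.07435311361204022))
mat 17 (array([ 6.15e+02,  1.65e+02, -1.00e-01]), np.float64(1.0))
```

View pics/crop1.png

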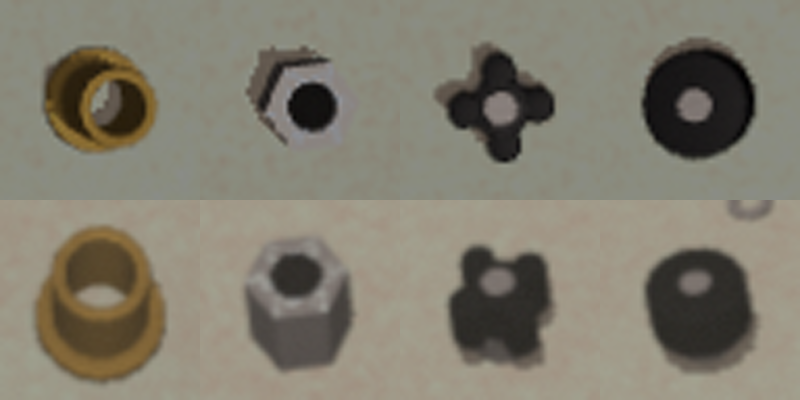

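The crop confirms the four parts: flanged bush (474,325), hex nut (387,317) and lobed black knob (329,303). The round knob (252,307) is the look-alike. Next I fit their poses.

```bash
python3 - <<'E'
from fit import *
import pickle; P=pickle.load(open("p0.pkl","rb"))
U=dict(top=dict(fb=(474,325),hx=(388,317),lk=(329,303),bar=(410,209)),side=dict(fb=(326,433),hx=(283,338),lk=(265,294),bar=(391,292)))
def win(m,uv,w): 
    o=np.zeros(m.shape,bool); s=np.s_[uv[1]-w:uv[1]+w,uv[0]-w:uv[0]+w]; o[s]=m[s]; return o
lob=np.vstack([cyl(9,15,45)+[18*np.cos(a),18*np.sin(a),0] for a in np.arange(4)*np.pi/2])
for n,p in P.items():
    I=p["pixels"].astype(int); B,G,Rr=I[...,0],I[...,1],I[...,2]; u=U[n]
    m=win((Rr>B*1.7)&(Rr>60),u["fb"],24); print(n,"fb",m.sum(),fit([(p,m)],np.vstack([cyl(27,0,8),cyl(20,8,45)]),[393,-320,0]))
    th=dict(top=55,side=75)[n]
    m=win(I.max(2)<th,u["lk"],20); print("lk",m.sum(),fit([(p,m)],lob,[444,-11,.1]))
    m=blob(win(I.max(2)<th,u["hx"],7),u["hx"]); ys,xs=np.nonzero(m); c=(xs.mean(),ys.mean()); print("hx bore",m.sum(),c,at(p,c,45)[:2])
    x0=at(p,c,45)[:2]
    g=cv2.GaussianBlur(p["pixels"],(0,0),.7).astype(np.float32); gm=np.sqrt(sum(cv2.Sobel(g[...,k],cv2.CV_32F,1,0)**2+cv2.Sobel(g[...,k],cv2.CV_32F,0,1)**2 for k in range(3)))
    def sc(v):
        t=v[2]+np.pi/6+np.arange(7)*np.pi/3; V=np.c_[np.cos(t),np.sin(t)]*41/np.sqrt(3)
        q=np.vstack([V[i]+(V[i+1]-V[i])*s for i in range(6) for s in np.linspace(0,1,12,endpoint=False)])
        uv=np.array([px(p,(a+v[0],b+v[1],45)) for a,b in q],np.float32)
        return cv2.remap(gm,uv[:,:1].copy(),uv[:,1:].copy(),cv2.INTER_LINEAR).mean()
    r=sorted(((sc((x0[0]+dx,x0[1]+dy,y)),dx,dy,round(np.degrees(y))) for dx in(-3,0,3) for dy in(-3,0,3) for y in np.radians(np.arange(0,60,3))),reverse=True)[:4]; print(r)
    m=blob(win(I.max(2)<dict(top=60,side=60)[n],u["bar"],22),u["bar"]); print("bar",m.sum(),fit([(p,m)],box(20,50,72,98),[633,-176,-.16]))
    m=blob(I.max(2)<70,dict(top=(242,216),side=(298,216))[n]); print("mat",m.sum(),fit([(p,m)],box(90,300,0,4),[622,176,-.2]))
E
```

```text
top fb 287 (array([ 3.96718004e+02, -3.24106732e+02,  1.12747994e-01]), np.float64(0.05012706302884751))
lk 274 (array([ 4.39357647e+02, -1.63273187e+01,  9.53876595e-02]), np.float64(0.0355508139174725))
hx bore 100 (np.float64(387.31), np.float64(316.05)) [ 417.15507476 -136.18458448]
[(np.float32(170.43236), 0, 0, 3), (np.float32(170.42435), 0, 0, 6), (np.float32(169.0419), 0, 0, 9), (np.float32(168.13615), 0, 0, 0)]
bar 360 (array([ 6.30391643e+02, -1.73404853e+02, -1.39618147e-01]), np.float64(0.28448838087392303))
mat 5555 (array([ 6.23599694e+02,  1.76588942e+02, -2.11773998e-01]), np.float64(0.01566339066339062))
side fb 777 (array([ 3.94106127e+02, -3.23279430e+02,  1.16326296e-01]), np.float64(0.07072189427167497))
lk 412 (array([ 4.35625011e+02, -1.76541317e+01,  1.68943632e-01]), np.float64(0.06903889667061736))
hx bore 92 (np.float64(282.5326086956522), np.float64(337.5326086956522)) [ 413.73722166 -136.10742305]
[(np.float32(161.26413), 0, 0, 9), (np.float32(161.00757), 0, 0, 6), (np.float32(159.4099), 0, 0, 12), (np.float32(159.04297), 0, 0, 3)]
bar 353 (array([ 6.28676386e+02, -1.76635161e+02, -1.91798496e-01]), np.float64(0.08697087521091629))
mat 3246 (array([ 6.20474556e+02,  1.77616149e+02, -2.13933603e-01]), np.float64(0.025703996220393877))
```

Call:
drive_tool --commands "0.1 -0.15 0 0 0 -0.04 60; 0.2 -0.31 -0.05 0 0 -0.088 60; 0.216 -0.331 -0.05 0 0 -0.088 60; 0.216 -0.331 -0.05 0 0 -0.088 60; 0.216 -0.331 -0.05 0 0 -0.088 60; 0.216 -0.331 -0.05 0 0 -0.088 60; 0.216 -0.331 -0.05 0 0 -0.088 60; 0.216 -0.331 -0.05 0 0 -0.088 60; 0.216 -0.331 -0.05 0 0 -0.088 60; 0.216 -0.331 -0.05 0 0 -0.088 60; 0.216 -0.331 -0.05 0 0 -0.088 60; 0.216 -0.331 -0.05 0 0 -0.088 60; 0.216 -0.331 -0.05 0 0 -0.088 60; 0.216 -0.331 -0.05 0 0 -0.088 60; 0.216 -0.331 -0.05 0 0 -0.088 60; 0.216 -0.331 -0.05 0 0 -0.088 60; 0.216 -0.331 -0.05 0 0 -0.088 60; 0.216 -0.331 -0.05 0 0 -0.088 60; 0.216 -0.331 -0.05 0 0 -0.088 60; 0.216 -0.331 -0.05 0 0 -0.088 60" --force 60

```text
time_s: 2.87
eef_pos: [619.0, -158.0, 152.9]
ee_rot: [-0.0, 0.764, 0.646, 0.0]
force: [0.4, 0.2, 0.4]
grip_width: 0.603
grip_force: 0.0
```

Call:
drive_tool --commands "0.064 -0.099 0 0 0 0 60; 0.063 -0.099 0 0 0 0 60; 0 0 0 0 0 0 60; 0 0 -0.2 0 0 0 60; 0 0 -0.2 0 0 0 60; 0 0 -0.15 0 0 0 60; 0 0 -0.1 0 0 0 60; 0 0 -0.063 0 0 0 60; 0 0 0 0 0 0 60; 0 0 0 0 0 0 60"

```text
time_s: 3.7
eef_pos: [631.2, -175.9, 82.7]
ee_rot: [0.0, 0.762, 0.647, 0.0]
force: [-0.6, -0.2, 0.8]
grip_width: 0.598
grip_force: 0.0
```

```bash
python3 - <<'E'
from h import *
p=capture("top");q=capture("side")
a=cv2.resize(p["pixels"][140:280,330:490],(400,350));b=cv2.resize(q["pixels"][225:385,320:460],(400,457))[:350]
cv2.imwrite("pics/g1.png",np.hstack([a,b]))
E
```

```text
(no output)
```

View pics/g1.png

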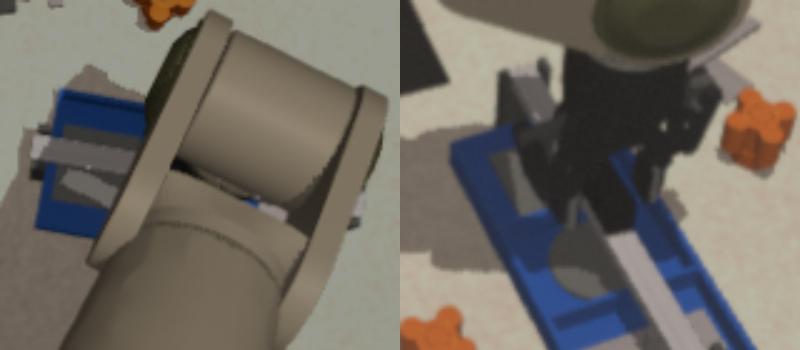

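The side crop shows the open fingers straddling the block, around (600,200) in the crop. Closing now.

Call:
drive_tool --commands "0 0 0 0 0 0 20; 0 0 0 0 0 0 10; 0 0 0 0 0 0 0; 0 0 0 0 0 0 0; 0 0 0 0 0 0 0; 0 0 0 0 0 0 0; 0 0 0 0 0 0 0; 0 0 0 0 0 0 0; 0 0 0 0 0 0 0" --force 60

```text
time_s: 4.55
eef_pos: [631.2, -176.1, 82.6]
ee_rot: [0.0, 0.763, 0.647, 0.0]
force: [-1.0, -0.0, 5.7]
grip_width: 0.225
grip_force: 59.5
```

Call:
drive_tool --commands "0 0 0.04 0 0 0 0; 0 0 0.08 0 0 0 0; 0 0 0.1 0 0 0 0; 0 0 0.12 0 0 0 0; 0 0 0.15 0 0 0 0; 0 0 0.11 0 0 0 0; -0.005 0.1 0 0 0 0 0; -0.005 0.2 0 0 0 -0.005 0; -0.007 0.25 0 0 0 -0.006 0; -0.007 0.3 0 0 0 -0.006 0; -0.008 0.3 0 0 0 -0.006 0; -0.008 0.3 0 0 0 -0.006 0; -0.008 0.3 0 0 0 -0.006 0; -0.008 0.3 0 0 0 -0.006 0; -0.008 0.3 0 0 0 -0.005 0; -0.007 0.3 0 0 0 -0.005 0; -0.007 0.3 0 0 0 -0.005 0; -0.007 0.28 0 0 0 -0.005 0; -0.005 0.2 0 0 0 0 0; 0 0.1 0 0 0 0 0"

```text
time_s: 6.22
eef_pos: [621.0, 180.3, 141.6]
ee_rot: [-0.001, 0.777, 0.63, -0.0]
force: [1.1, -0.3, -2.7]
grip_width: 0.224
grip_force: 58.7
```

Call:
drive_tool --commands "0 0.1 -0.2 0 0 0 0; 0 0.1 -0.2 0 0 0 0; 0 0.1 -0.2 0 0 0 0; 0 0 -0.1 0 0 0 0; 0 0 0 0 0 0 0; 0 0 0 0 0 0 0; 0 0 0 0 0 0 0"

```text
time_s: 6.8
eef_pos: [622.8, 206.3, 73.4]
ee_rot: [0.001, 0.778, 0.628, 0.001]
force: [0.9, 0.7, -3.0]
grip_width: 0.227
grip_force: 58.9
```

```bash
python3 - <<'E'
from h import *
p=capture("top");q=capture("side")
a=cv2.resize(p["pixels"][150:280,160:330],(400,306));b=cv2.resize(q["pixels"][150:280,230:370],(400,371))[:306]
cv2.imwrite("pics/g2.png",np.hstack([a,b])); print(sense())
import pickle; pickle.dump(dict(top=p,side=q),open("p1.pkl","wb"))
E
```

```text
{'time_s': 6.9, 'joints': array([ 1.42023626e-01,  7.63194223e-01,  1.25368441e+00, -7.81925969e-05,
        1.12239955e+00,  3.54256122e-01]), 'dq': array([ 0.00475651,  0.00184203,  0.00512645, -0.00018568, -0.00114368,
        0.00168743]), 'tau': array([ 2.88706430e-02, -5.93276417e+01, -2.44711536e+01, -1.89883307e-03,
        9.09029623e-04, -3.14905832e-03]), 'eef_pos': array([622.74940904, 206.51053757,  73.4848602 ]), 'ee_rot': array([6.22535154e-04, 7.78012901e-01, 6.28247233e-01, 9.76153735e-04]), 'force': array([-0.08268362,  0.07523167, -2.76841105]), 'wrist_torque': array([-0.02585475,  0.00588597, -0.02358339]), 'grip_force': 58.85574581916444, 'grip_width': 0.22967725795912594}
```

View pics/g2.png

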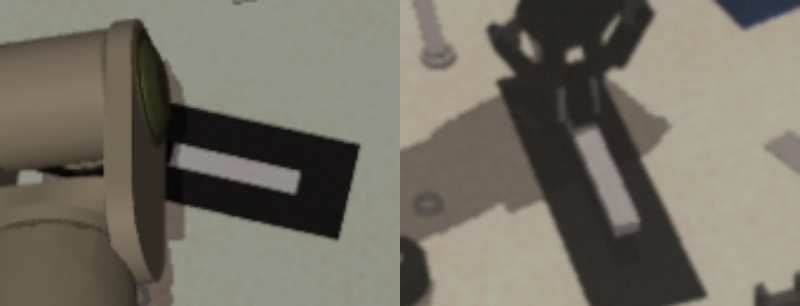

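The crops show the bar level along the mat but about 30 mm too far in +y. Its free end is at about (286,227) in the top picture. I'll measure that end to get the offset in the grip.

```bash
python3 - <<'E'
from fit import *
import pickle; P=pickle.load(open("p1.pkl","rb"))
zt=73.45-82.6+58
for n,uv,w in(("top",(262,220),35),("side",(308,212),26)):
    p=P[n]; c,b=[],None
    I=p["pixels"].max(2); th=dict(top=100,side=90)[n]
    m=blob(I>th,uv); ys,xs=np.nonzero(m); print(n,m.sum(),xs.min(),xs.max(),ys.min(),ys.max())
    X=np.array([at(p,q,zt+12)[:2] for q in zip(xs,ys)])
    for yaw in(-.205,-.212,-.22):
        u=np.array([-np.sin(yaw),np.cos(yaw)]); v=np.array([np.cos(yaw),np.sin(yaw)])
        D=X-[622.75,206.5]; a=D@u; l=D@v
        s=a.min()
        k=(a>s+8)&(a<s+20); k2=(a>s+45)&(a<s+60)
        print(yaw,"end",s,"lateral near end",l[k].min(),l[k].max(),"inner",l[k2].min() if k2.any() else 0,l[k2].max() if k2.any() else 0)
E
```

```text
top 515 235 286 211 231
-0.205 end -137.1389669172121 lateral near end -9.448742163258167 10.206815474173885 inner -9.391512667047175 10.552642537922189
-0.212 end -137.13243314288175 lateral near end -8.604295723049951 11.077731060398952 inner -8.811359228806255 11.099694131266371
-0.22 end -137.11673809357987 lateral near end -7.638700235119034 12.072396010674336 inner -8.14779970711921 11.724228411515172
side 359 291 313 195 231
-0.205 end -145.90675155093814 lateral near end -13.4765506087933 7.8631424683504525 inner -13.237423715837805 8.325378941249815
-0.212 end -145.95140292305067 lateral near end -12.57011947231397 8.754053116178962 inner -12.535687292000913 8.963219187475321
-0.22 end -146.0347737171817 lateral near end -11.533446560584265 9.771708928152572 inner -11.732952675794794 9.6916398565013
```

Call:
drive_tool --commands "0 -0.1 0 0 0 0 0; 0 -0.13 0 0 0 0 0; 0 -0.065 -0.05 0 0 0 0; 0 0 -0.1 0 0 0 0; 0 0 -0.13 0 0 0 0; 0 0 -0.08 0 0 0 0; 0 0 -0.04 0 0 0 0; 0 0 -0.02 0 0 0 0; 0 0 -0.01 0 0 0 0; 0 0 -0.01 0 0 0 0; 0 0 -0.005 0 0 0 0; 0 0 0 0 0 0 0; 0 0 0 0 0 0 0"

```text
time_s: 7.98
eef_pos: [622.0, 177.8, 28.7]
ee_rot: [0.0, 0.778, 0.629, 0.0]
force: [-5.2, 0.7, 4.3]
grip_width: 0.224
grip_force: 60.0
```

Call:
drive_tool --commands "0 0 -0.005 0 0 0 0; 0 0 0 0 0 0 30; 0 0 0 0 0 0 50; 0 0 0 0 0 0 60; 0 0 0 0 0 0 60; 0 0 0 0 0 0 60; 0 0 0.05 0 0 0 60; 0 0 0.15 0 0 0 60; 0 0 0.3 0 0 0 60; 0 0 0.3 0 0 0 60; 0 0 0.2 0 0 0 70; 0 -0.1 0 0 0 0 70; -0.05 -0.2 0 0 0 0 70; -0.1 -0.3 0 0 0 0.01 70; -0.15 -0.35 0 0 0 0.01 70; -0.15 -0.35 0 0 0 0.01 70; -0.15 -0.35 0 0 0 0.01 70; -0.15 -0.35 0 0 0 0.01 70; -0.15 -0.35 0 0 0 0.01 70; -0.15 -0.35 0 0 0 0 70"

```text
time_s: 9.65
eef_pos: [515.7, -94.1, 126.8]
ee_rot: [-0.0, 0.763, 0.647, -0.0]
force: [0.4, -0.8, 0.5]
grip_width: 0.698
grip_force: 0.0
```

```bash
python3 - <<'E'
from fit import *
s=sense(); print(s["eef_pos"],s["ee_rot"])
p=capture("top"); 
cv2.imwrite("pics/g3.png",cv2.resize(p["pixels"][150:350,150:500],(770,440)))
E
```

```text
[515.72807624 -94.11630322 126.7800707 ] [-1.07726698e-04  7.62636284e-01  6.46827548e-01 -1.00332924e-04]
```

View pics/g3.png

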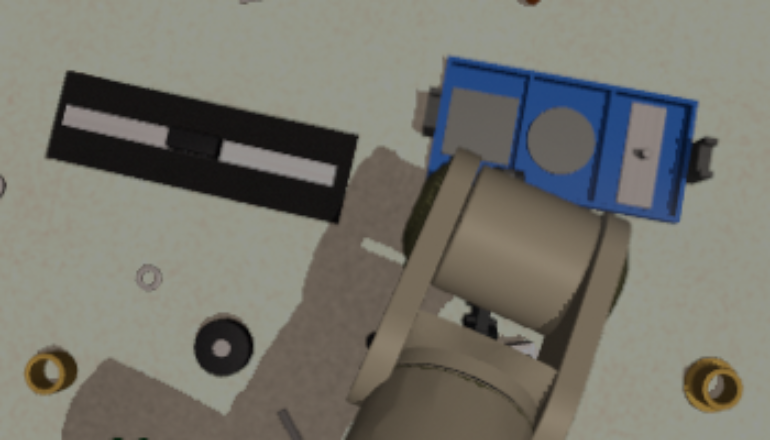

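Call:
drive_tool --commands "-0.171 -0.328 0 0 0 0 80; -0.172 -0.328 0 0 0 0 80; -0.172 -0.328 0 0 0 0 80; -0.172 -0.328 -0.1 0 0 0 80; -0.172 -0.328 -0.1 0 0 0 80; -0.172 -0.328 -0.1 0 0 0 80; -0.122 -0.228 -0.1 0 0 0 80; -0.05 -0.1 0 0 0 0 80; 0 0 0 0 0 0 80; 0 0 0 0 0 0 80; 0 0 0 0 0 0 80"

```text
time_s: 10.62
eef_pos: [397.4, -321.1, 87.4]
ee_rot: [0.0, 0.762, 0.647, 0.0]
force: [-0.4, -0.3, -0.2]
grip_width: 0.8
grip_force: 0.0
```

```bash
python3 - <<'E'
from fit import *
s=sense(); print(s["eef_pos"],s["ee_rot"])
p=capture("top");q=capture("side"); I=p["pixels"].astype(int)
for nm,pp in(("top",p),("side",q)):
    I=pp["pixels"].astype(int); 
    r=px(pp,(632,-176,9)); 
    B,G,Rr=I[...,0],I[...,1],I[...,2]
    m=(abs(B-Rr)<25)&(B>60)
    # seats: caddy blue neighbourhood
    blue=(B>90)&(B>Rr*1.6)&(B>G*1.3); 
    n,l,st,ce=cv2.connectedComponentsWithStats((blue).astype(np.uint8)); i=1+np.argmax(st[1:,4]*(np.hypot(*(ce[1:]-r).T)<30)); hull=cv2.convexHull(np.argwhere(l==i)[:,::-1].astype(np.int32))
    H=np.zeros(l.shape,np.uint8); cv2.fillConvexPoly(H,hull,1); H=cv2.erode(H,np.ones((5,5)))
    n2,l2,st2,c2=cv2.connectedComponentsWithStats((H.astype(bool)&m).astype(np.uint8))
    for k in range(1,n2):
        if st2[k,4]>150:
            X=np.array([at(pp,u,9)[:2] for u in np.argwhere(l2==k)[:,::-1]],np.float32); rc=cv2.minAreaRect(X); print(nm,st2[k,4],at(pp,c2[k],9)[:2].round(1),rc)
cv2.imwrite("pics/g4.png",cv2.resize(q["pixels"][250:480,200:480],(700,575)))
E
```

```text
[ 397.36724611 -321.12394079   87.40446566] [1.71988538e-04 7.62406157e-01 6.47098768e-01 8.51419165e-05]
top 920 [645.3 -97.2] ((645.3350830078125, -97.27449035644531), (65.10238647460938, 65.09542846679688), 80.26316833496094)
top 730 [ 618.5 -254.5] ((618.8121337890625, -254.53233337402344), (34.32966232299805, 99.6717758178711), 80.31365966796875)
top 727 [ 632.  -175.8] ((632.4293212890625, -176.90594482421875), (62.47245788574219, 64.49901580810547), 0.7375842928886414)
side 1402 [ 632.7 -142.9] ((635.23828125, -134.03073120117188), (145.6201629638672, 81.21893310546875), 71.04792022705078)
side 898 [ 616.6 -258.8] ((614.8294677734375, -262.33245849609375), (47.45304870605469, 98.25956726074219), 79.92060852050781)
```

View pics/g4.png

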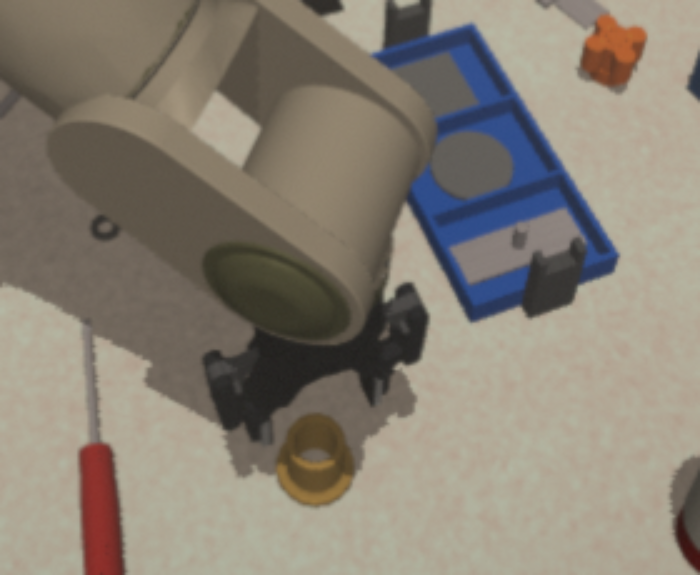

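Call:
drive_tool --commands "-0.018 -0.028 -0.05 0 0 0 80; 0 0 -0.15 0 0 0 80; 0 0 -0.15 0 0 0 80; 0 0 -0.12 0 0 0 80; 0 0 -0.06 0 0 0 80; 0 0 -0.034 0 0 0 80; 0 0 0 0 0 0 80; 0 0 0 0 0 0 50; 0 0 0 0 0 0 40; 0 0 0 0 0 0 35; 0 0 0 0 0 0 30; 0 0 0 0 0 0 30; 0 0 0 0 0 0 30; 0 0 0 0 0 0 30; 0 0 0 0 0 0 30" --force 45

```text
time_s: 11.97
eef_pos: [395.1, -325.1, 31.5]
ee_rot: [0.001, 0.763, 0.647, -0.0]
force: [-1.2, -0.0, 6.4]
grip_width: 0.449
grip_force: 45.7
```

Call:
drive_tool --commands "0 0 0.05 0 0 0 30; 0 0 0.15 0 0 0 30; 0 0 0.2 0 0 0 30; 0 0 0.2 0 0 0 30; 0 0 0.2 0 0 0 30; 0.1 0.03 0.1 0 0 0 30; 0.25 0.08 0 0 0 0 30; 0.3 0.1 0 0 0 0 30; 0.35 0.11 0 0 0 0 30; 0.35 0.11 0 0 0 0 30; 0.35 0.11 0 0 0 0 30; 0.25 0.08 0 0 0 0 30; 0.18 0.05 0 0 0 0 30; 0.1 0.03 0 0 0 0 30; 0 0 -0.1 0 0 0 30; 0 0 -0.1 0 0 0 30; 0 0 0 0 0 0 30; 0 0 0 0 0 0 30; 0 0 0 0 0 0 30"

```text
time_s: 13.55
eef_pos: [617.3, -255.4, 100.7]
ee_rot: [-0.0, 0.763, 0.646, -0.0]
force: [0.2, -0.1, -3.3]
grip_width: 0.451
grip_force: 46.2
```

```bash
python3 - <<'E'
from fit import *
s=sense(); print(s["eef_pos"],s["ee_rot"])
q=capture("side"); p=q; I=q["pixels"].astype(int); B,G,Rr=I[...,0],I[...,1],I[...,2]
e=s["eef_pos"]; u=px(q,e).astype(int); m=np.zeros(B.shape,bool); sl=np.s_[u[1]-30:u[1]+45,u[0]-30:u[0]+30]; m[sl]=((Rr>B*1.7)&(Rr>60))[sl]
z=e[2]-31.5
print(m.sum(),fit([(q,m)],np.vstack([cyl(27,z,z+8),cyl(20,z+8,z+45)]),[e[0],e[1],0]))
cv2.imwrite("pics/g5.png",cv2.resize(q["pixels"][250:400,300:500],(700,525)))
E
```

```text
[ 617.33613181 -255.36987882  100.70374727] [-1.24727659e-04  7.63065659e-01  6.46320957e-01 -6.59186190e-05]
529 (array([ 6.16481874e+02, -2.54339884e+02,  9.57858815e-02]), np.float64(0.23054827928823052))
```

View pics/g5.png

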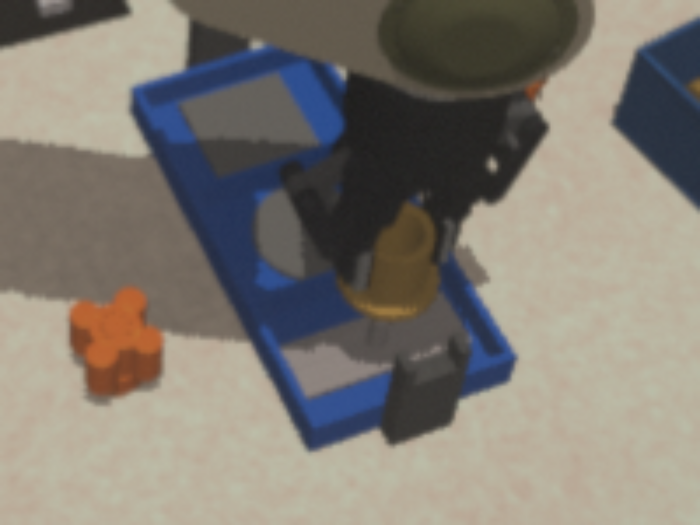

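Call:
drive_tool --commands "0.007 0 -0.05 0 0 0 30; 0 0 -0.12 0 0 0 30; 0 0 -0.12 0 0 0 30; 0 0 -0.1 0 0 0 30; 0 0 -0.08 0 0 0 30; 0 0 -0.05 0 0 0 30; 0 0 -0.03 0 0 0 30; 0 0 -0.02 0 0 0 30; 0 0 -0.01 0 0 0 30; 0 0 -0.01 0 0 0 30; 0 0 0 0 0 0 30; 0 0 0 0 0 0 30"

```text
time_s: 14.6
eef_pos: [618.7, -254.9, 41.9]
ee_rot: [0.0, 0.763, 0.647, 0.0]
force: [0.3, -0.3, -3.5]
grip_width: 0.451
grip_force: 46.2
```

Call:
drive_tool --commands "0 0 -0.005 0 0 0 30; 0 0 -0.005 0 0 0 30; 0 0 -0.004 0 0 0 30; 0 0 0 0 0 0 30; 0 0 0 0 0 0 30"

```text
time_s: 15.02
eef_pos: [618.7, -254.9, 40.6]
ee_rot: [0.0, 0.763, 0.647, 0.0]
force: [-1.0, 0.4, 0.6]
grip_width: 0.45
grip_force: 46.5
```

Call:
drive_tool --commands "0 0 -0.003 0 0 0 30; 0 0 0 0 0 0 50; 0 0 0 0 0 0 60; 0 0 0 0 0 0 60; 0 0 0 0 0 0 60; 0 0 0.05 0 0 0 60; 0 0 0.15 0 0 0 60; 0 0 0.25 0 0 0 60; 0 0 0.25 0 0 0 60; -0.1 0.06 0.1 0 0 0 60; -0.2 0.12 0 0 0 0.045 75; -0.3 0.18 0 0 0 0.05 75; -0.3 0.18 0 0 0 0.05 75; -0.3 0.18 0 0 0 0.05 75; -0.3 0.18 0 0 0 0.05 75; -0.3 0.18 0 0 0 0.05 75; -0.2 0.12 -0.1 0 0 0.05 75; -0.2 0.12 -0.1 0 0 0 75; -0.1 0.06 -0.1 0 0 0 75; 0 0 0 0 0 0 75"

```text
time_s: 16.68
eef_pos: [386.5, -115.4, 89.1]
ee_rot: [-0.002, 0.668, 0.744, -0.0]
force: [-0.3, 0.3, -0.3]
grip_width: 0.748
grip_force: 0.0
```

```bash
python3 - <<'E'
from fit import *
s=sense(); e=s["eef_pos"]; w=s["ee_rot"]; print(e,2*np.arctan2(w[2],w[1])-np.pi/2)
p=capture("top");q=capture("side")
b=p["pixels"][150:290,330:490]; c=q["pixels"][240:400,220:460]
cv2.imwrite("pics/g6.png",np.hstack([cv2.resize(b,(360,315)),cv2.resize(c,(440,315))]))
E
```

```text
[ 386.50755548 -115.38876061   89.06028271] 0.10682511728253963
```

View pics/g6.png

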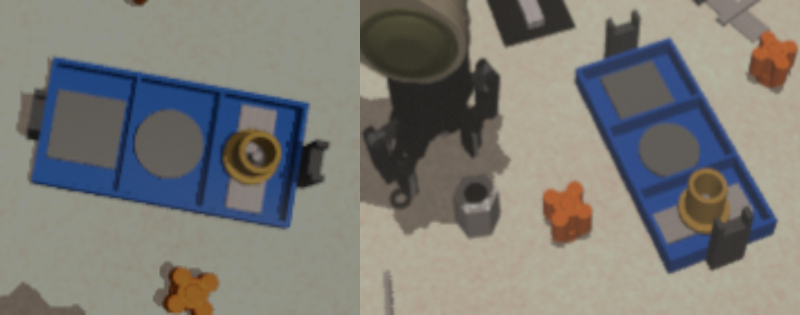

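The bush sits over its post, on the strip at about (250,155) in the crop. The gripper overshot the nut, so I correct and grasp.

Call:
drive_tool --commands "0.1 -0.07 0 0 0 0 80; 0.1 -0.07 0 0 0 0 80; 0.07 -0.05 0 0 0 0 80; 0.023 -0.015 0 0 0 0 80; 0 0 0 0 0 0 80; 0 0 -0.1 0 0 0 80; 0 0 -0.2 0 0 0 80; 0 0 -0.15 0 0 0 80; 0 0 -0.1 0 0 0 80; 0 0 -0.06 0 0 0 80; 0 0 0 0 0 0 80; 0 0 0 0 0 0 60; 0 0 0 0 0 0 50; 0 0 0 0 0 0 40; 0 0 0 0 0 0 30; 0 0 0 0 0 0 30; 0 0 0 0 0 0 30; 0 0 0 0 0 0 30; 0 0 0 0 0 0 30" --force 60

```text
time_s: 18.37
eef_pos: [418.0, -137.5, 29.7]
ee_rot: [0.0, 0.668, 0.744, -0.0]
force: [-2.4, 0.9, 5.3]
grip_width: 0.471
grip_force: 61.9
```

Call:
drive_tool --commands "0 0 0.05 0 0 0 30; 0 0 0.15 0 0 0 30; 0 0 0.2 0 0 0 30; 0 0 0.2 0 0 0 30; 0 0 0.1 0 0 0 30; 0.1 0.02 0.05 0 0 0 30; 0.2 0.04 0 0 0 -0.045 30; 0.3 0.05 0 0 0 -0.05 30; 0.35 0.06 0 0 0 -0.05 30; 0.35 0.06 0 0 0 -0.05 30; 0.35 0.06 0 0 0 -0.05 30; 0.3 0.05 0 0 0 -0.05 30; 0.2 0.04 0 0 0 -0.05 30; 0.1 0.015 0 0 0 0 30; 0.013 0 0 0 0 0 30; 0 0 -0.1 0 0 0 30; 0 0 0 0 0 0 30; 0 0 0 0 0 0 30; 0 0 0 0 0 0 30"

```text
time_s: 19.95
eef_pos: [643.6, -98.1, 93.9]
ee_rot: [-0.0, 0.763, 0.647, -0.0]
force: [-0.1, -0.3, -5.0]
grip_width: 0.465
grip_force: 61.8
```

```bash
python3 - <<'E'
from fit import *
s=sense(); e=s["eef_pos"]; w=s["ee_rot"]; print(e,2*np.arctan2(w[2],w[1])-np.pi/2)
q=capture("side")
cv2.imwrite("pics/g7.png",cv2.resize(q["pixels"][230:400,320:470],(600,680))[:600])
E
```

```text
[643.60841595 -98.11635065  93.94874594] -0.1648124698672968
```

View pics/g7.png

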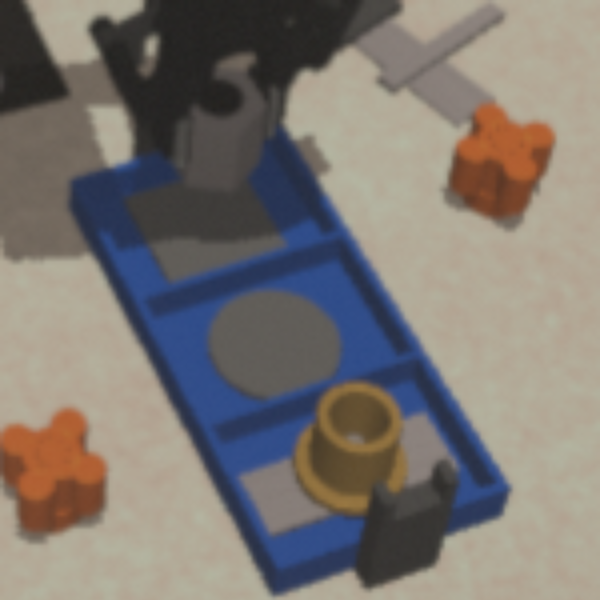

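The nut hangs over the square pad, its bore at about (376,254) in the side picture. I'll check its position before lowering.

```bash
python3 - <<'E'
from fit import *
q=capture("side"); print(at(q,(376.2,254.2),109.2)); print(px(q,(644.3,-97,9)),at(q,(320+207/4,230+232/4),9), at(q,(320+275/4,230+344/4),9))
E
```

```text
[645.1561142  -99.81556128 109.2       ]
[371.72625441 285.21974891] [ 640.18461463 -103.08866164    9.        ] [ 629.17154549 -178.75124994    9.        ]
```

Call:
drive_tool --commands "0.005 0.005 -0.05 0 0 0 30; 0 0 -0.12 0 0 0 30; 0 0 -0.12 0 0 0 30; 0 0 -0.1 0 0 0 30; 0 0 -0.07 0 0 0 30; 0 0 -0.04 0 0 0 30; 0 0 -0.02 0 0 0 30; 0 0 -0.015 0 0 0 30; 0 0 -0.01 0 0 0 30; 0 0 0 0 0 0 30; 0 0 0 0 0 0 30"

```text
time_s: 20.97
eef_pos: [644.9, -97.4, 39.8]
ee_rot: [0.0, 0.763, 0.647, 0.0]
force: [0.3, -0.3, -4.0]
grip_width: 0.472
grip_force: 61.9
```

Call:
drive_tool --commands "0 0 -0.006 0 0 0 30; 0 0 -0.006 0 0 0 30; 0 0 -0.003 0 0 0 30; 0 0 0 0 0 0 50; 0 0 0 0 0 0 62; 0 0 0 0 0 0 62; 0 0 0 0 0 0 62; 0 0 0.05 0 0 0 62; 0 0 0.15 0 0 0 62; 0 0 0.25 0 0 0 62; 0 0 0.2 0 0 0 62; -0.1 0.04 0.05 0 0 0 62; -0.2 0.08 0 0 0 -0.09 80; -0.3 0.12 0 0 0 -0.1 80; -0.33 0.12 0 0 0 -0.1 80; -0.33 0.12 0 0 0 -0.1 80; -0.33 0.12 0 0 0 -0.1 80; -0.3 0.12 -0.1 0 0 -0.1 80; -0.15 0.07 -0.1 0 0 -0.047 80; -0.03 0.014 0 0 0 0 80"

```text
time_s: 22.63
eef_pos: [434.8, -15.7, 87.1]
ee_rot: [-0.001, 0.899, 0.437, -0.001]
force: [-0.1, 0.0, -0.5]
grip_width: 0.798
grip_force: 0.0
```

```bash
python3 - <<'E'
from fit import *
s=sense(); e=s["eef_pos"]; w=s["ee_rot"]; print(e,s["force"],2*np.arctan2(w[2],w[1])-np.pi/2)
p=capture("top");q=capture("side")
b=p["pixels"][150:290,330:490]; c=q["pixels"][200:400,220:460]
cv2.imwrite("pics/g8.png",np.hstack([cv2.resize(b,(400,350)),cv2.resize(c,(400,350))]))
E
```

```text
[434.83148199 -15.67403159  87.09856561] [-0.10733216  0.0354173  -0.4657874 ] -0.665560391793764
```

View pics/g8.png

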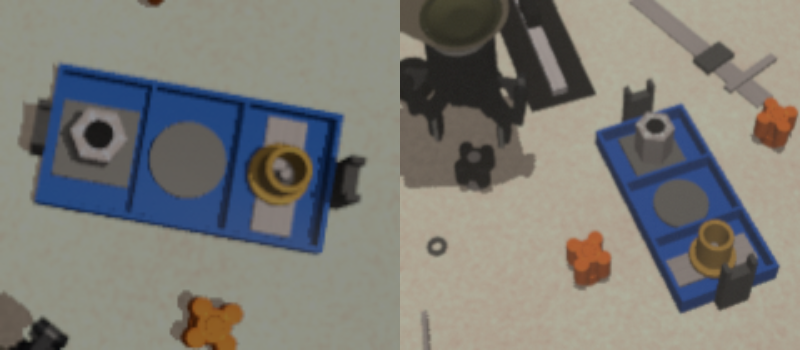

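Call:
drive_tool --commands "0.032 -0.011 0 0 0 0 85; 0 0 -0.1 0 0 0 85; 0 0 -0.2 0 0 0 85; 0 0 -0.15 0 0 0 85; 0 0 -0.1 0 0 0 85; 0 0 -0.041 0 0 0 85; 0 0 0 0 0 0 85; 0 0 0 0 0 0 70; 0 0 0 0 0 0 60; 0 0 0 0 0 0 55; 0 0 0 0 0 0 50; 0 0 0 0 0 0 45; 0 0 0 0 0 0 40; 0 0 0 0 0 0 35; 0 0 0 0 0 0 35; 0 0 0 0 0 0 35" --force 35

```text
time_s: 24.07
eef_pos: [441.3, -18.1, 29.6]
ee_rot: [0.0, 0.899, 0.438, 0.0]
force: [-1.8, 1.2, 7.1]
grip_width: 0.495
grip_force: 34.0
```

Call:
drive_tool --commands "0 0 0.05 0 0 0 35; 0 0 0.15 0 0 0 35; 0 0 0.2 0 0 0 35; 0 0 0.2 0 0 0 35; 0 0 0.15 0 0 0 35; 0.1 -0.08 0.05 0 0 0.037 35; 0.2 -0.17 0 0 0 0.1 35; 0.3 -0.25 0 0 0 0.1 35; 0.3 -0.25 0 0 0 0.1 35; 0.3 -0.25 0 0 0 0.1 35; 0.3 -0.25 0 0 0 0.1 35; 0.25 -0.2 0 0 0 0.1 35; 0.1 -0.08 0 0 0 0 35; 0.051 -0.039 0 0 0 0 35; 0 0 -0.1 0 0 0 35; 0 0 -0.1 0 0 0 35; 0 0 0 0 0 0 35; 0 0 0 0 0 0 35; 0 0 0 0 0 0 35"

```text
time_s: 25.65
eef_pos: [630.7, -174.4, 89.0]
ee_rot: [-0.0, 0.763, 0.647, -0.0]
force: [-0.4, 0.1, -0.1]
grip_width: 0.489
grip_force: 35.3
```

Call:
drive_tool --commands "0.005 0 -0.05 0 0 0 35; 0 0 -0.12 0 0 0 35; 0 0 -0.12 0 0 0 35; 0 0 -0.1 0 0 0 35; 0 0 -0.05 0 0 0 35; 0 0 -0.03 0 0 0 35; 0 0 -0.02 0 0 0 35; 0 0 -0.01 0 0 0 35; 0 0 -0.004 0 0 0 35; 0 0 0 0 0 0 35; 0 0 0 0 0 0 35"

```text
time_s: 26.57
eef_pos: [631.7, -175.0, 38.8]
ee_rot: [0.0, 0.763, 0.647, 0.0]
force: [-0.4, -0.7, -0.7]
grip_width: 0.491
grip_force: 35.4
```

Call:
drive_tool --commands "0 0 -0.004 0 0 0 35; 0 0 -0.002 0 0 0 35; 0 0 0 0 0 0 35; 0 0 0 0 0 0 60; 0 0 0 0 0 0 66; 0 0 0 0 0 0 66; 0 0 0 0 0 0 66; 0 0 0.05 0 0 0 66; 0 0 0.15 0 0 0 66; 0 0 0.25 0 0 0 66; 0 0 0.25 0 0 0 66; -0.2 0.1 0.2 0 0 0 66; -0.3 0.25 0.1 0 0 0 66; -0.3 0.25 0.1 0 0 0 66; -0.3 0.25 0 0 0 0 66; -0.3 0.25 0 0 0 0 66; -0.3 0.25 0 0 0 0 66; -0.3 0.25 0 0 0 0 66; -0.1 0.25 0 0 0 0 66; 0 0.1 0 0 0 0 66"

```text
time_s: 28.23
eef_pos: [419.4, 22.2, 148.3]
ee_rot: [-0.0, 0.762, 0.647, 0.0]
force: [-0.1, -0.6, 0.4]
grip_width: 0.66
grip_force: 0.0
```

```bash
python3 - <<'E'
from fit import *
p=capture("top");q=capture("side"); import pickle; pickle.dump(dict(top=p,side=q),open("p2.pkl","wb"))
b=p["pixels"][160:270,330:490]; c=q["pixels"][230:385,310:470]
def ov(p,x0,y0,w,h,W):
    k=W/w; im=cv2.resize(p["pixels"][y0:y0+h,x0:x0+w],(W,int(h*k)),interpolation=cv2.INTER_CUBIC)
    for (x,y,r,z) in((644.3,-97,23.7,54),(618.2,-254.4,20,54),(631.3,-176,27,54)):
        pts=np.array([px(p,(x+r*np.cos(a),y+r*np.sin(a),z)) for a in np.linspace(0,6.283,40)])
        cv2.polylines(im,[np.round(((pts-[x0,y0]+.5)*k)).astype(np.int32)],True,(0,0,255),1)
    return im
A=ov(p,330,160,160,110,400);B=ov(q,320,235,150,150,400); A=cv2.copyMakeBorder(A,0,400-A.shape[0],0,0,cv2.BORDER_CONSTANT)
cv2.imwrite("pics/g9.png",np.hstack([A,B])); print(sense()["eef_pos"])
E
```

```text
[421.8303666   20.91583026 148.44228402]
```

View pics/g9.png

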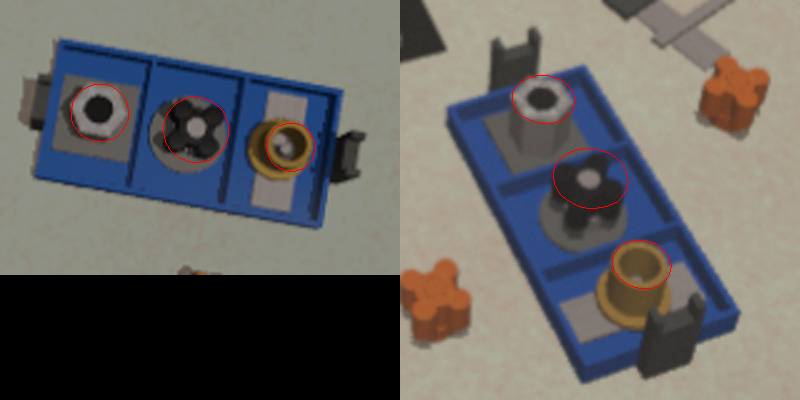

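All three parts sit upright in their compartments, and the overlays match to about a pixel. I'll run one numeric check of the offsets from the seats.

```bash
python3 - <<'E'
from fit import *
import pickle; P=pickle.load(open("p2.pkl","rb"))
seat=dict(hx=(645.3,-97.3),lk=(632.3,-176.6),fb=(618.8,-254.5))
for n,o,k in(("top",(330,160),2.5),("side",(320,235),400/150)):
    p=P[n]; I=p["pixels"].astype(int)
    c=dict(top=dict(hx=(100,110),lk=(197,129)),side=dict(hx=(543-0-400+400-400,100),lk=(590-400,180)))[n]
    for nm,(a,b) in c.items():
        uv=np.array([a/k+o[0],b/k+o[1]]); i=uv.round().astype(int); w=8
        m=np.zeros(I.shape[:2],bool); s=np.s_[i[1]-w:i[1]+w,i[0]-w:i[0]+w]
        m[s]=(I.max(2)<65)[s] if nm=="hx" else (I.max(2)>85)[s]
        if nm=="lk": 
            g=np.zeros_like(m); w=5; s=np.s_[i[1]-w:i[1]+w,i[0]-w:i[0]+w]; g[s]=m[s]; m=g
        m=blob(m,uv); ys,xs=np.nonzero(m); X=at(p,(xs.mean(),ys.mean()),54)[:2]; print(n,nm,m.sum(),X.round(1),(X-seat[nm]).round(1))
    B,Rr=I[...,0],I[...,2]; u=px(p,(618,-254,30)).astype(int); m=np.zeros(B.shape,bool); s=np.s_[u[1]-28:u[1]+28,u[0]-28:u[0]+28]; m[s]=((Rr>B*1.7)&(Rr>60))[s]
    x,f=fit([(p,m)],np.vstack([cyl(27,9,17),cyl(20,17,54)]),[618,-254,0]); print(n,"fb",x.round(1),(x[:2]-seat["fb"]).round(1),f)
E
```

```text
top hx 95 [646.8 -96.6] [1.5 0.7]
top lk 47 [ 632.8 -176.5] [0.5 0.1]
top fb [ 6.204e+02 -2.538e+02  1.000e-01] [1.6 0.7] 0.03455106916040318
side hx 59 [643.5 -96.8] [-1.8  0.5]
side lk 46 [ 629.9 -176.8] [-2.4 -0.2]
side fb [ 6.177e+02 -2.540e+02  1.000e-01] [-1.1  0.5] 0.08278604209526819
```

All parts are within about 2 mm of centre, the bar is laid on the mat, and the arm is clear.

```bash
python3 -c "
from rig import *
print(finish_job())"
```

```text
the job is handed in; nothing more can be done
None
```

The job is done and handed in at about 28 s: the bar lies flat along the middle of the mat, and the flanged bush (over the post), nut and lobed knob stand upright within about 2 mm of centre on their seats; neither look-alike was touched.

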